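# Set a bisque tile on the sloped drying board

### The job

Pick up the long rectangular clay tile from the table and lay it flat on the free part of the sloped drying board, one of its short edges resting against the cleat at the bottom of the slope so that it cannot slide off. Set it down without dropping it, and leave the square tile that is already on the board where it is.

Things in the scene. Friction and masses are not known exactly. Their poses are not given: they have to be found in the camera images.
- tile: The long rectangular terracotta tile, 110 x 56 x 14 mm, about 0.17 kg, lying flat on the table among a square tile (56 mm) and a round disc (62 mm) of the same clay and thickness. Origin: centre of its underside; x along its 110 mm length, y across its 56 mm width, z up out of its top face.
- board: Fixed plywood board, 320 x 210 mm, falling 20 degrees towards the robot; a cleat 18 mm wide, 12 mm high runs along its lower edge. Origin: on the upper face, mid-width, at the cleat's upslope side, 22 mm above the table. x up the slope (0 to 190 mm), y along the cleat (-160 to +160), z out of the face. Free for the tile: y -160 to +50. Tile touching the cleat: its origin at x = 55 mm, z = 0.
- set_tile: The square terracotta tile, 56 x 56 x 14 mm, already on the board against the cleat near the board's +y end (to the robot's left); loose. Origin: centre of its underside, z out of its top face, x up the slope.
There are look-alikes about, which are no part of the job. What is shaped like the tile but green is not meant.

How it is judged:
By the outcome, as a careful person would: the job done as asked, in the order asked, and still so for the second after the job is handed in, with the robot touching nothing.
It also fails if it takes over 35 s, if anything falls off the work surface, if the arm or the gripper's body presses on something with over 40 N, if the wrist force passes 120 N, or if a joint passes its speed limit or range.

### The arm

A 6-joint arm with a two-finger parallel gripper is mounted at the origin on the work surface. World frame = base frame: x ahead of the robot, y to its left, z up, the work surface at z = 0. Lengths are in mm, angles in rad, forces in N, time in s.
With the tool pointing down it reaches from about 325 to 875 mm from the base axis. Payload 4.4 kg.
Tool frame: the origin (TCP) lies on the centre line of the jaws, within the pads' length; the fingertips stand ahead of it and the grasp point (between the pads) lies 6 mm ahead of it (ctrl.tcp_to_tips is the z of the fingertips in the tool frame, in mm); z points along the fingers, y is the direction in which the jaws open and shut (so a half turn about z gives the same grasp; the last joint's range is limited). The gripper opens to 85 mm and grips with 20 to 120 N. Pads are 22 mm wide; open, the fingers measure 114 mm over their backs; the gripper's body (76 mm by 85 mm) begins 54 mm behind the grasp point. The pads swing forward as they close: fully open they stand 13 mm farther back than shut.
Start: joints at [1, 0.207, 1.542, -0, 1.393, -0.15], TCP at [234.367, 525.071, 256.282] pointing down, gripper open.
Joint ranges: [-2.73, 2.73], [-0.86, 2.22], [0.23, 2.46], [-1.11, 4.25], [0.08, 2.63], [-2.82, 2.82]. Speed limits (rad/s): [2.79, 2.79, 3.14, 3.14, 3.14, 3.14].

### API

Orientations are given as a 3x3 rotation matrix whose columns are the frame's x, y, z axes.
In Python, from plant import ctrl, sensors, optics gives the robot as it stands. Calls block until the motion is done:
- ctrl.move_ptp(position, orientation): joint-space move of the TCP to a pose.
- ctrl.move_l(position, rot=None, vel=150, threshold=None): straight line of the TCP; rot=None keeps the orientation; vel is the mean speed in mm/s. With threshold (N) it stops when the force on the tool has changed by that much, and returns True; else False.
- ctrl.set_joints(angles): joint-space move.
- ctrl.gripper_to(opening, force=None): finger opening in mm; force is the grip in N (None keeps the last); returns when the fingers have stopped.
- ctrl.hold(seconds).
- ctrl.solve_ik(position, orientation): joint angles nearest the present ones, or None.
- sensors.read_state(): the state.
- optics.grab_frame(name): name is "scene" or "top"; returns (picture, depth): 400x640x3 uint8, red, green, blue; 400x640 float32, mm along the optical axis (not along the pixel's ray), 0 where there is no reading.
- optics.camera_params(name): a dict with "mtx" (3x3 intrinsics, pixels), "k1" (the pictures are not rectified: a ray, as slopes to the right and down, at radius r is drawn at 1 + k1 r^2 times it, then the intrinsics apply), "R" (3x3) and "t" (3): a world point X has camera coordinates R X + t. Camera axes: x right, y down, z forward; pixel columns grow to the right and rows downward; lengths in mm; the calibration is good to about 2 mm. A picture is of the moment at which its call begins. camera_params takes no time and is no camera call.
A pose or a line that the arm cannot do raises ctrl.MotionError and nothing moves.
- ctrl.finish_job(): hands the job in, once; it reports no verdict.
The state is a dict: "t": time; "q": joint angles; "qvel": joint speeds; "tau": joint torques, N m; "eef_pos": TCP position; "eef_rot": TCP orientation; "force": force on the tool from outside, world axes, zero at the start; "wrist_torque": the same for the moment, N m; "grip_width": finger opening in mm.
Only numpy, scipy, OpenCV 4.12 (cv2) and the standard library are available. Lean on these libraries where they do the work, as an engineer would, in place of code of your own. Each camera call takes 0.05 s, during which the arm holds its last target.

## Working session

There is one attempt and no reset: what is moved stays moved. The work goes in short steps, each a Python script; the robot and the scene stay as the last script left them, time stands still between calls to the robot, and variables do not carry over. Pictures are saved under pics/ and viewed, and the job is handed in when it is done.

```bash
ls; mkdir -p pics; python3 - <<'E'
from plant import ctrl,sensors,optics
import cv2,numpy as np
for n in("scene","top"):
    im,d=optics.grab_frame(n); np.savez(f"f_{n}.npz",im=im,d=d)
    cv2.imwrite(f"pics/{n}0.png",im[:,:,::-1]); p=optics.camera_params(n); print(n,p)
print(sensors.read_state(),ctrl.tcp_to_tips)
E
```

```text
pics
scene {'mtx': array([[422.80006377,   0.        , 312.75245575],
       [  0.        , 422.80006377, 196.11885791],
       [  0.        ,   0.        ,   1.        ]]), 'k1': 0.03444725990401143, 'R': array([[ 0.13799377,  0.99038669,  0.00958724],
       [ 0.73650992, -0.09613876, -0.66955991],
       [-0.66220152,  0.09945619, -0.74269618]]), 't': array([  28.42001337, -303.0009832 , 1444.9404762 ])}
top {'mtx': array([[414.88123092,   0.        , 320.35089285],
       [  0.        , 414.88123092, 201.76492781],
       [  0.        ,   0.        ,   1.        ]]), 'k1': 0.01813680734605917, 'R': array([[-0.02078221, -0.99976311, -0.00646739],
       [-0.98550192,  0.02157439, -0.16828698],
       [ 0.16838665,  0.00287625, -0.98571683]]), 't': array([ -73.34319347,  472.06629032, 1124.27888569])}
{'t': 0.1, 'q': array([ 1.00048601e+00,  2.07364456e-01,  1.54281746e+00, -2.83192213e-06,
        1.39351979e+00, -1.50511372e-01]), 'qvel': array([-5.55544598e-04, -3.94834013e-05, -3.68750762e-03,  5.41388171e-04,
        1.23293758e-03,  2.72165968e-04]), 'tau': array([-9.77479976e-04, -3.84094942e+01, -2.92550880e+01, -2.97063161e-04,
        4.85772849e-03,  2.64270381e-05]), 'eef_pos': array([234.02475515, 524.52154835, 255.22196598]), 'eef_rot': array([[-9.13170930e-01,  4.07575222e-01, -1.13631533e-03],
       [ 4.07576686e-01,  9.13169255e-01, -1.77676261e-03],
       [ 3.13483811e-04, -2.08562360e-03, -9.99997776e-01]]), 'force': array([-1.17129234, -0.49653165, -0.76339989]), 'wrist_torque': array([-0.02901517,  0.03503547, -0.01080204]), 'grip_width': 85.7004274254131} 25.0
```

View pics/scene0.png

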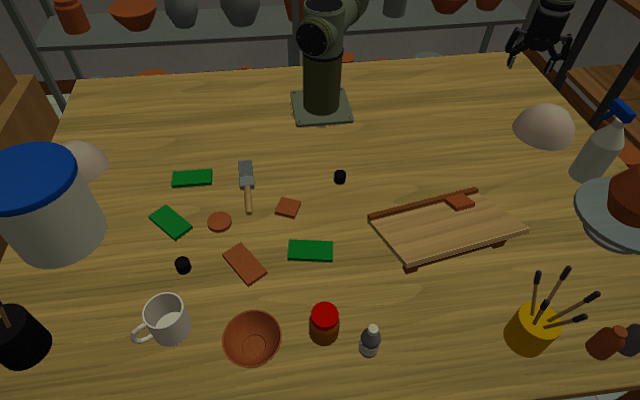

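View pics/top0.png

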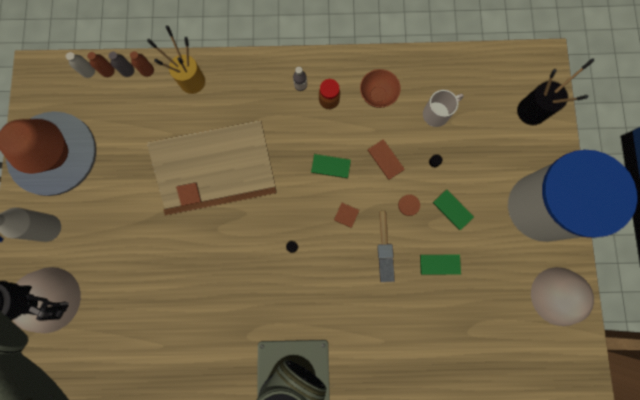

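The top view shows the terracotta tile at about (386,159). Next to it are a square (346,215), a disc (409,205) and three green look-alikes. The board's corners are near (150,142), (262,122), (275,190) and (166,212), with the cleat on its lower edge and the set tile at (189,193). In the scene view the tile is at (244,264). Next I'll measure these.

```bash
cat > h.py <<'E'
import numpy as np,cv2
from plant import optics
def ray(n,px):
    p=optics.camera_params(n); u=cv2.undistortPoints(np.float64(px).reshape(-1,1,2),p["mtx"],np.array([p["k1"],0,0,0,0.])).reshape(-1,2)
    dc=np.c_[u,np.ones(len(u))]; return -p["R"].T@p["t"], dc@p["R"]   # origin, dirs (unit depth)
def onplane(n,px,P,N):
    o,d=ray(n,px); return o+d*(((np.asarray(P)-o)@N)/(d@N))[:,None]
def onz(n,px,z): return onplane(n,px,[0,0,z],np.array([0,0,1.]))
def proj(n,X):
    p=optics.camera_params(n); r,_=cv2.Rodrigues(p["R"]); return cv2.projectPoints(np.float64(X).reshape(-1,1,3),r,p["t"],p["mtx"],np.array([p["k1"],0,0,0,0.]))[0].reshape(-1,2)
def cloud(n,d,mask):
    v,u=np.nonzero(mask&(d>0)); o,r=ray(n,np.c_[u,v]); return o+r*d[v,u][:,None],np.c_[u,v]
def clay(im):
    h=cv2.cvtColor(im,cv2.COLOR_RGB2HSV); return cv2.inRange(h,(0,100,40),(12,255,255))
def triang(pa,pb):
    oa,da=ray("scene",pa);ob,db=ray("top",pb); out=[]
    for a,b in zip(da,db):
        a=a/np.linalg.norm(a);b=b/np.linalg.norm(b)
        s=np.linalg.lstsq(np.c_[a,-b],ob-oa,rcond=None)[0]; A=oa+a*s[0];B=ob+b*s[1]; out.append(np.r_[(A+B)/2,np.linalg.norm(A-B)])
    return np.array(out)
E
python3 - <<'E'
from h import *
np.set_printoptions(precision=1,suppress=True)
for n in("scene","top"):
    f=np.load(f"f_{n}.npz");im,d=f["im"],f["d"]
    m=clay(im); cs,_=cv2.findContours(m,cv2.RETR_EXTERNAL,cv2.CHAIN_APPROX_NONE)
    for c in cs:
        if cv2.contourArea(c)<120: continue
        w=onz(n,c.reshape(-1,2),14)
        (cx,cy),(a,b),ang=cv2.minAreaRect(np.float32(w[:,:2]))
        if not(150<cx<900 and abs(cy)<420): continue
        mm=np.zeros_like(m);cv2.drawContours(mm,[c],-1,255,-1); mm=cv2.erode(mm,np.ones((3,3)))>0
        X,_=cloud(n,d,mm); print(n,c.reshape(-1,2).mean(0),"c",cx,cy,"size",a,b,ang,"depth med",np.median(X,0), cv2.contourArea(c))
f=np.load("f_top.npz");im=f["im"]
cv2.imwrite("pics/topboard.png",cv2.resize(im[110:225,135:290],None,fx=5,fy=5,interpolation=cv2.INTER_CUBIC)[:,:,::-1])
im=np.load("f_scene.npz")["im"]
cv2.imwrite("pics/sceneboard.png",cv2.resize(im[180:280,360:535],None,fx=4.5,fy=4.5,interpolation=cv2.INTER_CUBIC)[:,:,::-1])
E
```

```text
scene [251.3 338.2] c 787.38671875 -267.26336669921875 size 121.24948120117188 120.9058837890625 40.79825973510742 depth med [ 792.1 -267.8   19.4] 2562.5
scene [324.  315.7] c 760.5816040039062 -110.05958557128906 size 60.5183219909668 67.50003814697266 79.7215805053711 depth med [ 796.4 -117.6   85.1] 630.5
scene [244.1 264. ] c 604.3541870117188 -277.7621154785156 size 113.52395629882812 56.3441162109375 32.94974899291992 depth med [ 606.8 -276.9   13.7] 898.5
scene [218.9 221.8] c 468.1275329589844 -338.05218505859375 size 62.423221588134766 62.50398254394531 82.4849624633789 depth med [ 468.5 -337.8   13.7] 352.5
scene [287.5 207.4] c 443.6498107910156 -158.36288452148438 size 56.34539794921875 61.08667755126953 64.26285552978516 depth med [ 444.3 -158.3   13.7] 335.0
scene [454.9 201.5] c 485.10565185546875 289.5741271972656 size 52.51982498168945 99.90250396728516 9.997915267944336 depth med [509.3 283.5  45.9] 328.5
top [346.  214.9] c 435.32159423828125 -156.12506103515625 size 53.15727996826172 54.19270324707031 64.72991180419922 depth med [ 435.4 -155.8   13.7] 316.0
top [408.8 204.8] c 460.07537841796875 -336.5014953613281 size 57.01790237426758 58.30716323852539 86.98271179199219 depth med [ 460.  -336.    13.7] 313.5
top [190.  197.6] c 499.9775085449219 292.72760009765625 size 75.75334167480469 61.044349670410156 13.599065780639648 depth med [496.6 285.7  42.3] 433.5
top [385.7 159.2] c 597.2305908203125 -276.06689453125 size 107.16040802001953 56.13199234008789 32.57496643066406 depth med [ 597.1 -276.    13.4] 645.5
top [328.6  92.8] c 808.4634399414062 -116.1578598022461 size 60.088890075683594 89.0639877319336 88.40116882324219 depth med [ 782.5 -114.5   83.4] 398.0
top [379.8  87.8] c 819.2237548828125 -268.1565856933594 size 117.19363403320312 117.9287109375 88.51736450195312 depth med [ 816.8 -268.7   18. ] 1125.5
```

View pics/topboard.png

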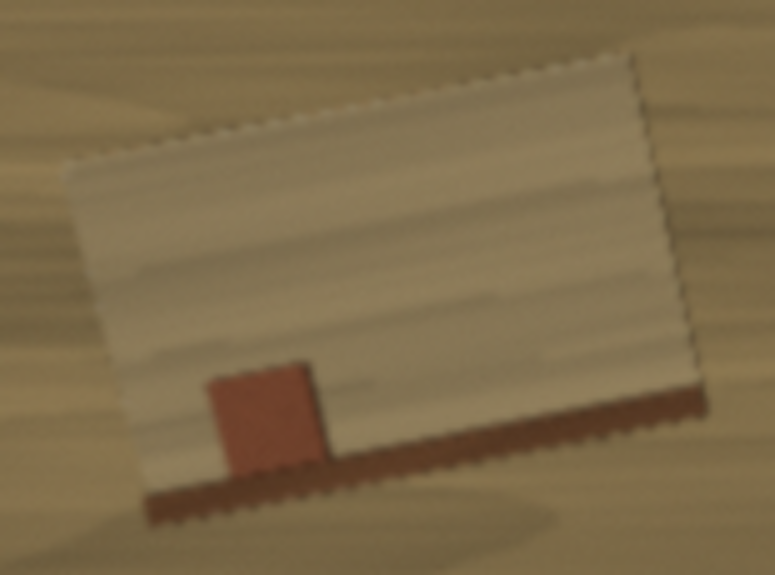

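View pics/sceneboard.png

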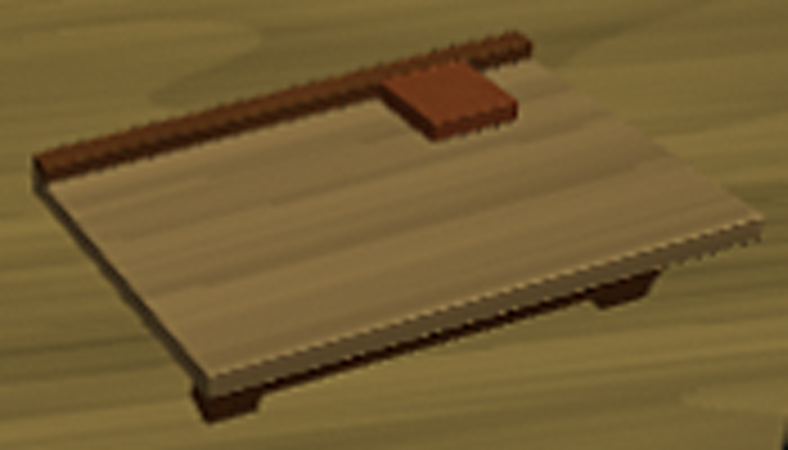

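The two views disagree by about 8 mm in x for every object, which is more than the stated 2 mm. One camera's calibration is off, so I'll check both against things I know: the table plane, the base plate and the gripper.

```bash
python3 - <<'E'
from h import *
np.set_printoptions(precision=2,suppress=True)
for n in("scene","top"):
    f=np.load(f"f_{n}.npz");im,d=f["im"],f["d"]
    X,px=cloud(n,d,np.ones(d.shape,bool))
    k=(abs(X[:,2])<12)&(X[:,0]>200)&(X[:,0]<800)&(abs(X[:,1])<500); Y=X[k]
    c=np.linalg.lstsq(np.c_[Y[:,:2],np.ones(len(Y))],Y[:,2],rcond=None)[0];print(n,"table z=",c[0]*1000,c[1]*1000,c[2], "cam pos",-optics.camera_params(n)["R"].T@optics.camera_params(n)["t"])
    if n=="scene": cv2.imwrite("pics/base_s.png",cv2.resize(im[0:140,270:570],None,fx=2.6,fy=2.6)[:,:,::-1])
    else: cv2.imwrite("pics/base_t.png",cv2.resize(im[260:400,0:350],None,fx=2.2,fy=2.2)[:,:,::-1])
# marks: black pucks
for n in("scene","top"):
    im=np.load(f"f_{n}.npz")["im"]; d=np.load(f"f_{n}.npz")["d"]
    for (u,v) in {"scene":[(293,94),(352,122),(296,125),(182,265),(340,177)],"top":[(258,341),(328,341),(435,160),(292,246)]}[n]: print(n,u,v,onz(n,[(u,v)],0), onz(n,[(u,v)],8))
E
```

```text
scene table z= 1.4289872262361376 -0.5863894853686096 -0.5757267639920461 cam pos [1176.08 -200.99  870.  ]
top table z= -0.82731245897433 -0.923894455855917 0.2008954271273511 cam pos [ 274.38  -86.74 1187.19]
scene 293 94 [[-89.31 -86.65   0.  ]] [[-77.68 -87.7    8.  ]]
scene 352 122 [[91.91 88.88  0.  ]] [[101.88  86.21   8.  ]]
scene 296 125 [[ 84.14 -95.56   0.  ]] [[ 94.18 -96.53   8.  ]]
scene 182 265 [[ 580.1 -426.2    0. ]] [[ 585.58 -424.13    8.  ]]
scene 340 177 [[336.88   3.88   0.  ]] [[344.6   2.    8. ]]
top 258 341 [[93.72 95.69  0.  ]] [[94.94 94.46  8.  ]]
top 328 341 [[ 89.78 -96.19   0.  ]] [[ 91.02 -96.13   8.  ]]
top 435 160 [[ 594.49 -423.28    0.  ]] [[ 592.34 -421.01    8.  ]]
top 292 246 [[351.02   0.21   0.  ]] [[350.51  -0.38   8.  ]]
```

View pics/base_s.png

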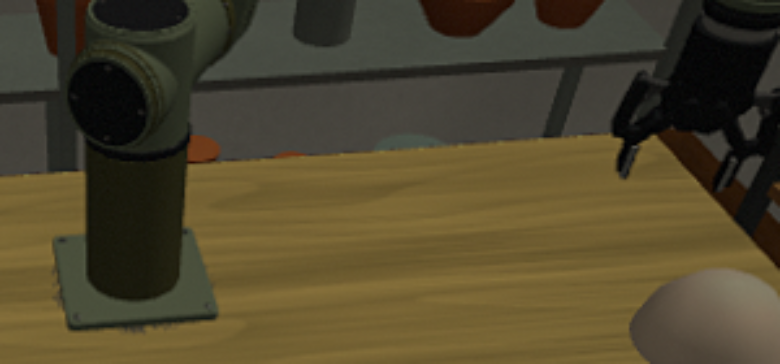

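View pics/base_t.png

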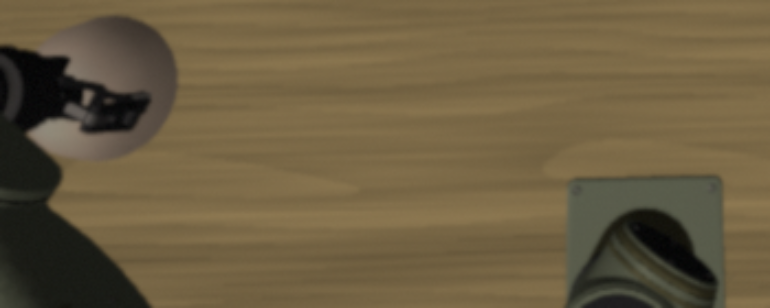

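The base plate fits the top camera (edges at ±95 mm, centred on 0) but not the scene camera, which is about 8 mm off. So I'll trust the top view, work out the board pose, and check again with the gripper hovering over the tile.

```bash
python3 - <<'E'
from h import *
np.set_printoptions(precision=2,suppress=True)
s,c=np.sin(np.radians(20)),np.cos(np.radians(20))
f=np.load("f_top.npz")
P={"top":[((190,-160,0),(261.4,121)),((190,160,0),(148.6,143)),((0,-160,12),(275.6,187)),((0,160,12),(164.4,208.6))],
"scene":[((190,-160,0),(406,264.4)),((190,160,0),(529.6,228.4)),((0,-160,0),(371.6,221.6))]}
for n in P:
    B=[];W=[]
    for b,px in P[n]:
        z=22+b[0]*s+b[2]*c; w=onz(n,[px],z)[0]; W.append(w[:2]); B.append((b[0]*c-b[2]*s,b[1]))
    B=np.array(B);W=np.array(W)
    Bm,Wm=B.mean(0),W.mean(0); H=(B-Bm).T@(W-Wm); yaw=np.arctan2(H[0,1]-H[1,0],H[0,0]+H[1,1])
    R=np.array([[np.cos(yaw),-np.sin(yaw)],[np.sin(yaw),np.cos(yaw)]]); o=Wm-R@Bm
    print(n,"origin",o,"yaw",np.degrees(yaw),"res",(W-(B@R.T+o)).tolist())
# plane from depth
for n,poly in(("top",[(155,146),(258,127),(268,180),(200,194),(195,182),(168,184)]),("scene",[(380,222),(440,203),(455,211),(480,208),(520,228),(410,258)])):
    f=np.load(f"f_{n}.npz");m=np.zeros((400,640),np.uint8);cv2.fillPoly(m,[np.int32(poly)],1)
    X,_=cloud(n,f["d"],m>0);mu=np.median(X,0);k=np.ones(len(X),bool)
    for _ in range(4):
        q=np.linalg.lstsq(np.c_[X[k,:2],np.ones(k.sum())],X[k,2],rcond=None)[0]; r=X[:,2]-np.c_[X[:,:2],np.ones(len(X))]@q; k=abs(r)<4
    print(n,"plane tilt",np.degrees(np.arctan(np.hypot(*q[:2]))),"dir",np.degrees(np.arctan2(q[1],q[0])),"z at (500,200)",q@[500,200,1],k.mean())
# hover IK
from plant import ctrl,sensors
a=np.radians(32.6)
for sg in(1,-1):
    x=sg*np.array([np.cos(a),np.sin(a),0]);z=np.array([0,0,-1.]);R=np.c_[x,np.cross(z,x),z]
    print(sg,ctrl.solve_ik([597.5,-276,140],R),ctrl.solve_ik([597.5,-276,25],R))
E
```

```text
top origin [491.45 199.64] yaw 10.199519632104856 res [[-1.6552045082805762, 1.9373448389457906], [-1.9519996051650423, -2.6212061333795305], [1.079360546150383, 1.3737845393992103], [2.527843567295463, -0.6899232449655983]]
scene origin [497.57 204.03] yaw 10.235467289045411 res [[0.748424160057084, -0.7189884961952373], [-1.3796604293736436, -2.761446885698149], [0.6312362693165596, 3.480435381893443]]
top plane tilt 19.82216963168802 dir 10.412658373283463 z at (500,200) 23.147676708088767 0.8955648218347233
scene plane tilt 20.17382957291446 dir 10.448503775338802 z at (500,200) 22.63507986030777 0.9997653133067355
1 [-0.56  0.49  1.42 -0.    1.23  0.44] [-0.56  0.63  1.47 -0.    1.04  0.44]
-1 [-0.56  0.49  1.42 -0.    1.23 -2.7 ] [-0.56  0.63  1.47 -0.    1.04 -2.7 ]
```

```bash
cat >> h.py <<'E'
def Rz(a,tilt=0):
    "tool pointing down, tool x at yaw a; tilted by slope"
    s,c=np.sin(tilt),np.cos(tilt); x=np.array([np.cos(a)*c,np.sin(a)*c,s]); zb=np.array([-np.cos(a)*s,-np.sin(a)*s,c]); return np.c_[x,np.cross(-zb,x),-zb]
E
python3 - <<'E'
from h import *
from plant import ctrl,sensors
np.set_printoptions(precision=2,suppress=True)
R=Rz(np.radians(32.6))
ctrl.move_ptp([597.5,-276,150],R)
ctrl.gripper_to(74,force=30)
st=sensors.read_state();print(st["t"],st["eef_pos"],st["eef_rot"].tolist(),st["force"],st["grip_width"],ctrl.tcp_to_tips)
for n in("scene","top"):
    im,d=optics.grab_frame(n);np.savez(f"h_{n}.npz",im=im,d=d)
    T=st["eef_pos"]+st["eef_rot"]@np.array([0,0,25]); Y=st["eef_rot"][:,1]
    pts=proj(n,[T,T+37*Y,T-37*Y]);print(n,pts)
    u,v=proj(n,[[600,-276,60]])[0].astype(int)
    im=im.copy()
    cr=cv2.resize(im[max(v-60,0):v+60,u-80:u+80],None,fx=5,fy=5,interpolation=cv2.INTER_CUBIC)
    for p in pts: cv2.drawMarker(cr,tuple(int(q) for q in ((p-[u-80,max(v-60,0)])*5)),(0,255,255),cv2.MARKER_CROSS,12,1)
    cv2.imwrite(f"pics/hov_{n}.png",cr[:,:,::-1])
E
```

```text
3.475 [ 597.68 -275.64  150.08] [[0.8421230392471447, 0.5392854281344567, 0.00011734985192244733], [0.5392854363113493, -0.8421230405340844, -5.276463241690993e-05], [7.036781672378066e-05, 0.00010771937871071503, -0.9999999917224529]] [ 0.06 -0.56  0.17] 73.78697810919422 25.0
scene [[239.42 232.56]
 [225.02 241.44]
 [253.3  223.99]]
top [[391.64 147.47]
 [403.01 139.96]
 [380.21 155.01]]
```

View pics/hov_scene.png

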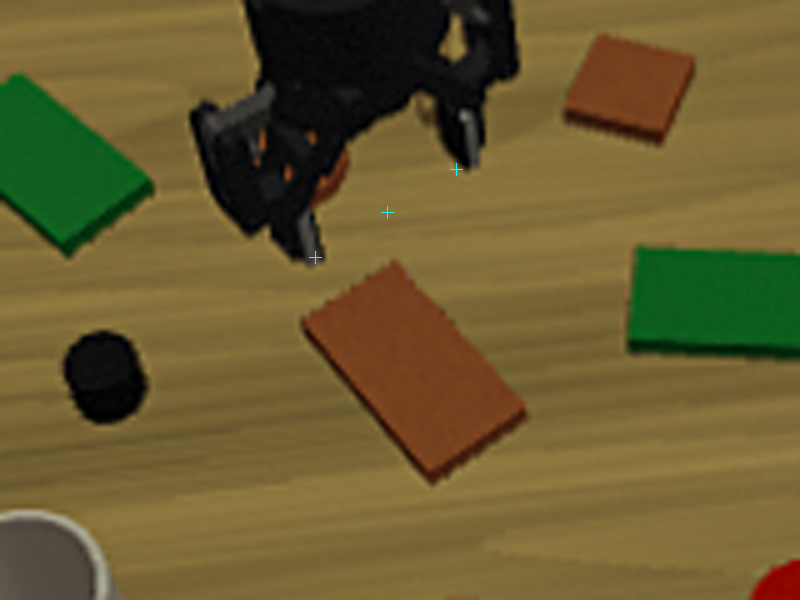

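View pics/hov_top.png

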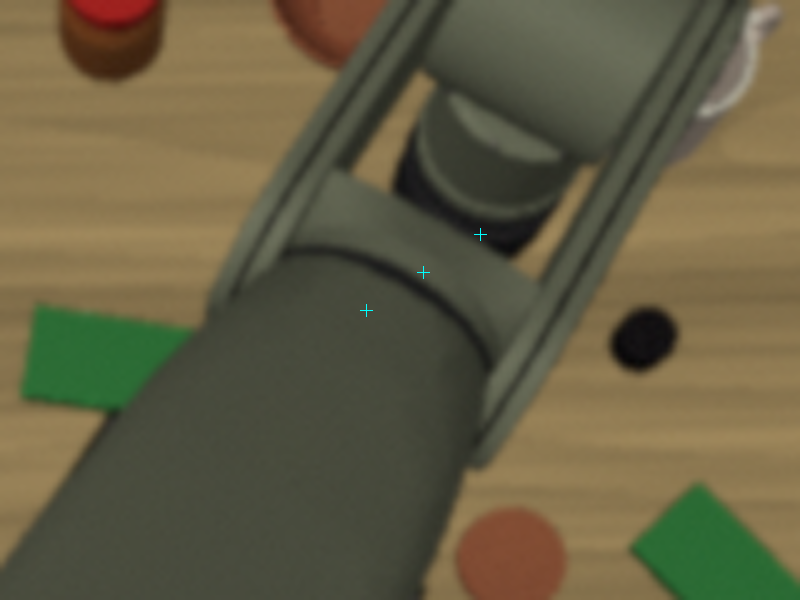

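The hovering fingertips project to within about 1 px of where they appear in the scene view, with the tip midpoint at crop (391,215) against (386,213) predicted. The arm hides the tile in the top view. What's left is a few mm along the tile's length, which the jaw margin can absorb and contact with the cleat will take up. I'll use x≈600 and descend until the tips touch the table.

```bash
python3 - <<'E'
from h import *
from plant import ctrl,sensors
np.set_printoptions(precision=2,suppress=True)
print(onz("scene",(np.array([(302,322),(393,262),(525,408),(432,472)])/5+(proj("scene",[[600,-276,60]])[0].astype(int)-[80,60])),14).mean(0))
R=Rz(np.radians(32.6))
ctrl.move_l([600,-275.5,45],R,vel=120)
hit=ctrl.move_l([600,-275.5,12],vel=25,threshold=5)
st=sensors.read_state();print(hit,st["t"],st["eef_pos"],st["force"],st["grip_width"])
im,d=optics.grab_frame("scene");u,v=proj("scene",[[600,-276,30]])[0].astype(int)
cv2.imwrite("pics/down.png",cv2.resize(im[v-60:v+60,u-80:u+80],None,fx=5,fy=5,interpolation=cv2.INTER_CUBIC)[:,:,::-1])
E
```

```text
[ 603.07 -277.14   14.  ]
True 5.6417 [ 599.78 -275.38   16.14] [-0.54  0.09  5.7 ] 73.93309891782191
```

View pics/down.png

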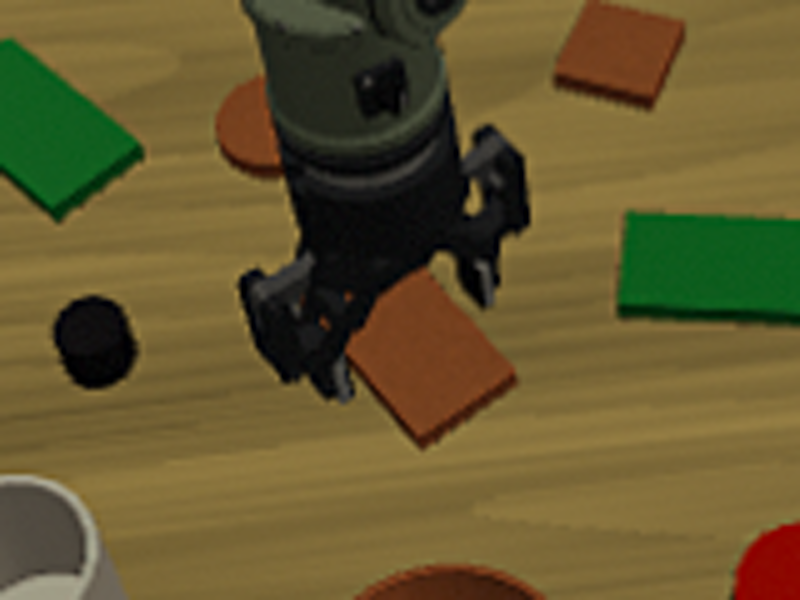

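The tips touched the table at TCP z=16 and straddle the tile, at crop (345,395) and (487,300). I'll rise to allow for the pads swinging forward, then close and lift.

```bash
python3 - <<'E'
from h import *
from plant import ctrl,sensors
np.set_printoptions(precision=2,suppress=True)
def s(l):
    st=sensors.read_state();print(l,st["t"],st["eef_pos"],st["force"],st["wrist_torque"],st["grip_width"])
ctrl.move_l([599.8,-275.4,23.5],vel=40); s("up")
ctrl.gripper_to(50,force=45); s("closed")
ctrl.move_l([599.8,-275.4,60],vel=60); s("lift")
im,d=optics.grab_frame("scene");u,v=proj("scene",[[600,-276,60]])[0].astype(int)
cv2.imwrite("pics/lift.png",cv2.resize(im[v-60:v+60,u-80:u+80],None,fx=5,fy=5,interpolation=cv2.INTER_CUBIC)[:,:,::-1]);print(u,v)
np.savez("l_scene.npz",im=im,d=d)
E
```

```text
up 6.0583 [ 599.81 -275.4    23.55] [ 0.2  -0.58  0.44] [ 0.   -0.04  0.02] 74.0380885334887
closed 6.3583 [ 599.96 -275.56   23.59] [ 0.34 -0.5   1.55] [-0.03 -0.06 -0.02] 54.61508854492757
lift 7.1167 [ 599.67 -275.34   60.03] [ 0.31  0.22 -2.36] [-0.01  0.06  0.05] 54.6973519239232
242 250
```

View pics/lift.png

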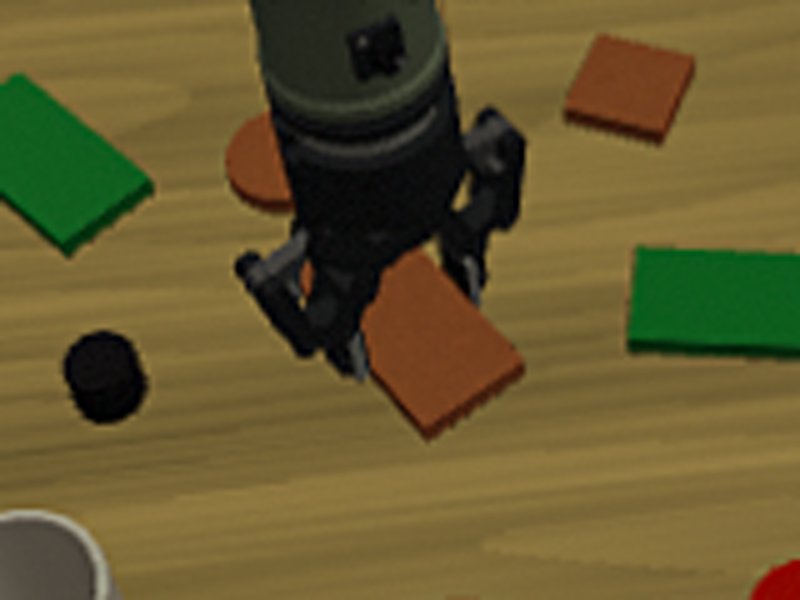

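The tile is held level and the wrist force shows about 2 N, close to its weight. Its near corners are at crop (430,438) and (523,365). Now I'll carry it to above the board, tool along the board normal.

```bash
cat >> h.py <<'E'
O=np.array([494,201,22.]); YAW=np.radians(10.35); TILT=np.radians(20)
RT=Rz(YAW,TILT); RB=np.c_[RT[:,0],-RT[:,1],-RT[:,2]]
def bw(x,y,z): return O+RB@np.array([x,y,z])
def wb(p): return RB.T@(np.asarray(p)-O)
E
python3 - <<'E'
from h import *
from plant import ctrl,sensors
np.set_printoptions(precision=2,suppress=True)
def s(l):
    st=sensors.read_state();print(l,st["t"],wb(st["eef_pos"]),RB.T@st["force"],st["wrist_torque"],st["grip_width"])
print(np.linalg.det(RB),RB.tolist())
ctrl.move_l([599.8,-275.4,200],vel=150); s("lift")
q=ctrl.solve_ik(bw(70,-65,23.5+110),RT);print(q)
ctrl.move_ptp(bw(70,-65,23.5+110),RT); s("above")
ctrl.move_l(bw(70,-65,23.5+14),RT,vel=100); s("near")
for n in("scene","top"):
    im,d=optics.grab_frame(n);np.savez(f"n_{n}.npz",im=im,d=d)
    u,v=proj(n,[bw(70,-30,20)])[0].astype(int)
    cv2.imwrite(f"pics/near_{n}.png",cv2.resize(im[max(0,v-60):v+60,u-80:u+80],None,fx=5,fy=5,interpolation=cv2.INTER_CUBIC)[:,:,::-1])
E
```

```text
1.0000000000000004 [[0.9244025334797179, -0.17966074859319256, -0.3364550066668839], [0.1688258796978953, 0.983728628949536, -0.06144759498384064], [0.3420201433256687, -6.938893903907228e-18, 0.9396926207859084]]
lift 8.25 [  77.04 -487.01  159.69] [-0.06  0.19 -2.28] [-0.    0.02  0.01] 54.67254726225748
[0.08 0.05 1.95 0.05 0.8  1.45]
above 9.8083 [ 70.86 -65.69 133.63] [ 0.31 -0.14 -1.4 ] [-0.06  0.26 -0.03] 55.01781092859458
near 10.9167 [ 70.64 -65.03  37.94] [ 0.66 -0.19 -0.44] [-0.03  0.26 -0.01] 54.60016747513209
```

View pics/near_scene.png

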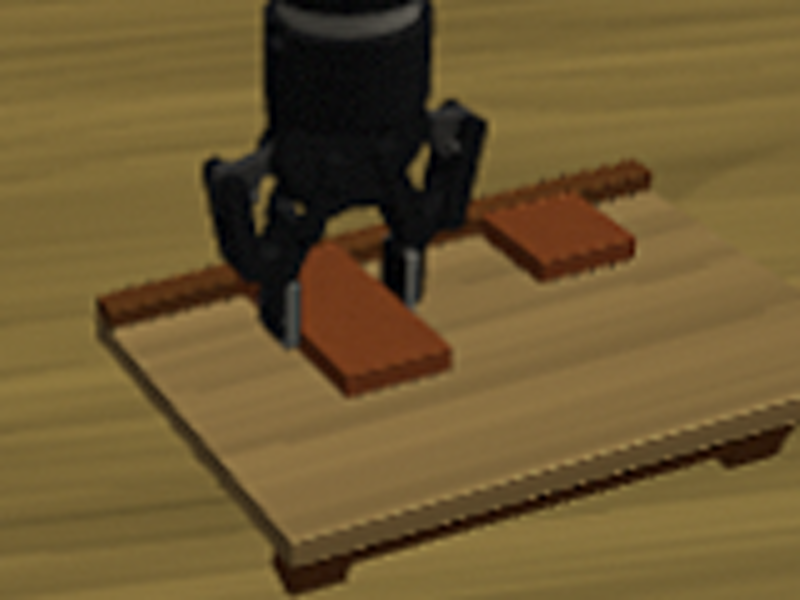

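View pics/near_top.png

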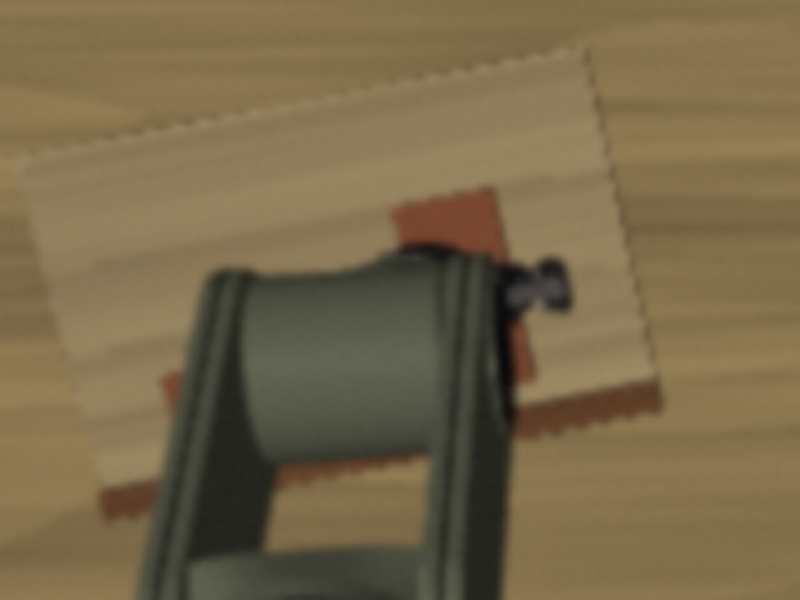

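The tile hangs about 14 mm above the free part, parallel to the board. In the scene crop its upper end is at (350,390)–(450,360), and its lower end is just upslope of the cleat, well clear of the set tile. I'll lower it gently until it touches, then slide it to the cleat.

```bash
python3 - <<'E'
from h import *
from plant import ctrl,sensors
np.set_printoptions(precision=2,suppress=True)
def s(l):
    st=sensors.read_state();b=wb(st["eef_pos"]);print(l,st["t"],b,RB.T@st["force"],st["wrist_torque"],st["grip_width"]);return b
b=s("start")
hit=ctrl.move_l(bw(70,-65,18),vel=20,threshold=3.5);print(hit); b=s("down")
np.save("b.npy",b)
im,d=optics.grab_frame("scene");u,v=proj("scene",[bw(70,-30,20)])[0].astype(int)
cv2.imwrite("pics/td.png",cv2.resize(im[v-60:v+60,u-80:u+80],None,fx=5,fy=5,interpolation=cv2.INTER_CUBIC)[:,:,::-1])
E
```

```text
start 11.0167 [ 70.81 -65.04  38.18] [-0.02  0.83 -1.08] [-0.01  0.22 -0.01] 54.88970213154528
True
down 11.7333 [ 69.83 -65.01  22.9 ] [ 0.02 -0.44  5.32] [0.06 0.22 0.1 ] 54.81336861912937
```

View pics/td.png

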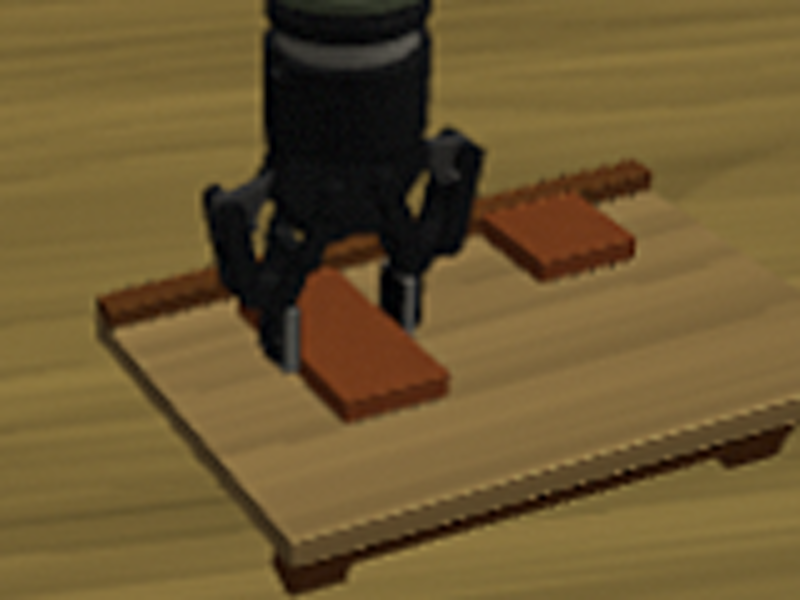

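It touched at board z = 22.9, against 23.5 expected, so the tile is flat on the board. Now I'll ease off a little and slide down to the cleat.

```bash
python3 - <<'E'
from h import *
from plant import ctrl,sensors
np.set_printoptions(precision=2,suppress=True)
def s(l):
    st=sensors.read_state();b=wb(st["eef_pos"]);print(l,st["t"],b,RB.T@st["force"],st["wrist_torque"],st["grip_width"]);return b
b=np.load("b.npy")
ctrl.move_l(bw(70,-65,b[2]+.7),vel=10); s("eased")
hit=ctrl.move_l(bw(40,-65,b[2]+.7),vel=20,threshold=6);print(hit); b=s("slid");np.save("b2.npy",b)
for n in("scene","top"):
    im,d=optics.grab_frame(n)
    u,v=proj(n,[bw(70,-30,20)])[0].astype(int)
    cv2.imwrite(f"pics/sl_{n}.png",cv2.resize(im[max(0,v-60):v+60,u-80:u+80],None,fx=5,fy=5,interpolation=cv2.INTER_CUBIC)[:,:,::-1])
E
```

```text
eased 12.175 [ 69.45 -64.95  23.24] [-0.85  0.5  -1.71] [-0.02  0.27 -0.01] 54.9429387673139
True
slid 13.05 [ 56.48 -65.01  24.05] [ 2.06  0.58 -1.06] [ 0.07 -0.12  0.03] 54.42443467239758
```

View pics/sl_scene.png

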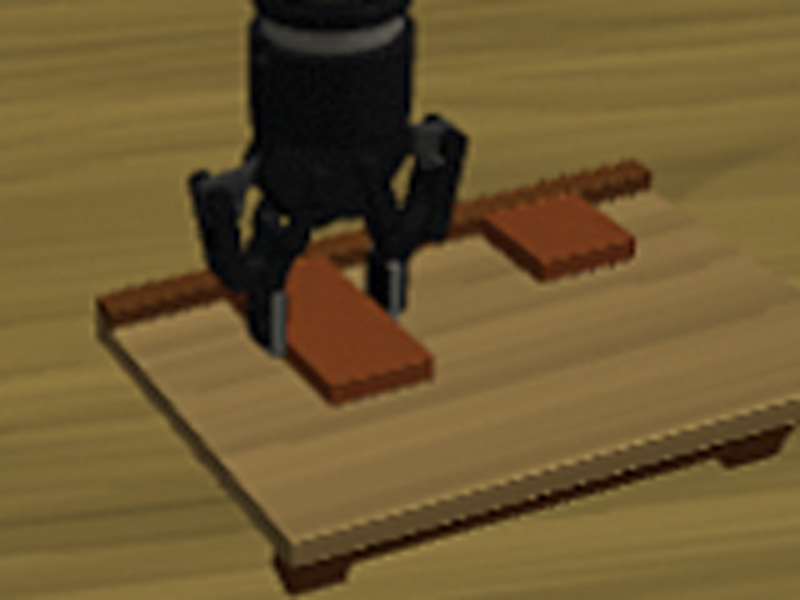

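View pics/sl_top.png

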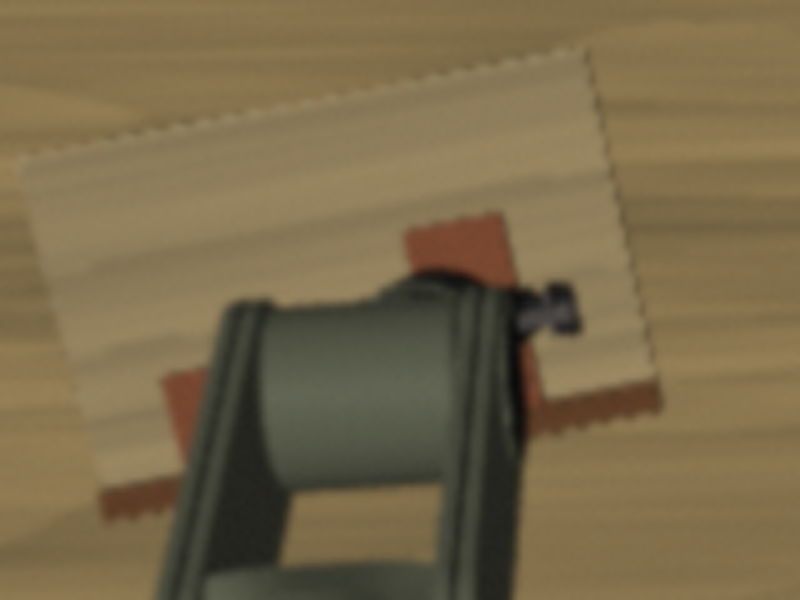

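The slide stopped at x = 56.5, against 55 nominal, and both views show the tile's lower end at the cleat. It's at z≈24, which may be about 1 mm above the face, so I'll press it down to contact, nudge it against the cleat and release.

```bash
python3 - <<'E'
from h import *
from plant import ctrl,sensors
np.set_printoptions(precision=2,suppress=True)
def s(l):
    st=sensors.read_state();b=wb(st["eef_pos"]);print(l,st["t"],b,RB.T@st["force"],st["wrist_torque"],st["grip_width"]);return b
b=np.load("b2.npy")
print(ctrl.move_l(bw(b[0],-65,19),vel=10,threshold=4)); b=s("down")
print(ctrl.move_l(bw(b[0]-3,-65,b[2]),vel=10,threshold=4)); b=s("nudge")
ctrl.hold(.2); b=s("settle")
ctrl.gripper_to(68); s("open"); ctrl.hold(.2)
ctrl.move_l(bw(b[0],-65,b[2]+50),vel=80); ctrl.move_l(bw(b[0],-65,b[2]+130),vel=200)
ctrl.move_ptp([330,-100,300],Rz(0)); s("away")
for n in("scene","top"):
    im,d=optics.grab_frame(n);np.savez(f"e_{n}.npz",im=im,d=d)
    u,v=proj(n,[bw(70,-30,20)])[0].astype(int)
    cv2.imwrite(f"pics/end_{n}.png",cv2.resize(im[max(0,v-60):v+60,u-80:u+80],None,fx=5,fy=5,interpolation=cv2.INTER_CUBIC)[:,:,::-1])
E
```

```text
True
down 13.4083 [ 56.5  -65.04  22.88] [ 0.1  -0.53  4.05] [0.1  0.13 0.07] 54.698259991331085
True
nudge 13.65 [ 56.44 -65.03  22.93] [ 0.23 -0.45  0.68] [0.07 0.09 0.06] 54.81681937093372
settle 13.85 [ 56.44 -65.03  22.92] [ 1.01 -0.1   2.14] [0.11 0.23 0.05] 54.44003763920087
open 14.1333 [ 56.09 -65.    22.73] [ 0.15 -0.18 -0.07] [-0.01  0.17  0.02] 68.18787333619134
away 16.8667 [-107.59 -266.2   333.91] [-0.92 -0.42  0.43] [ 0.03 -0.01 -0.01] 67.84413978234721
```

View pics/end_scene.png

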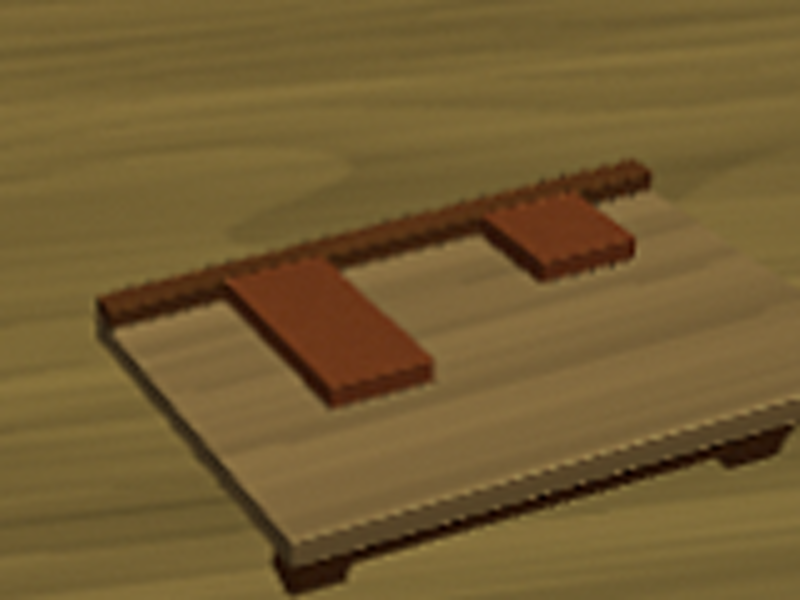

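View pics/end_top.png

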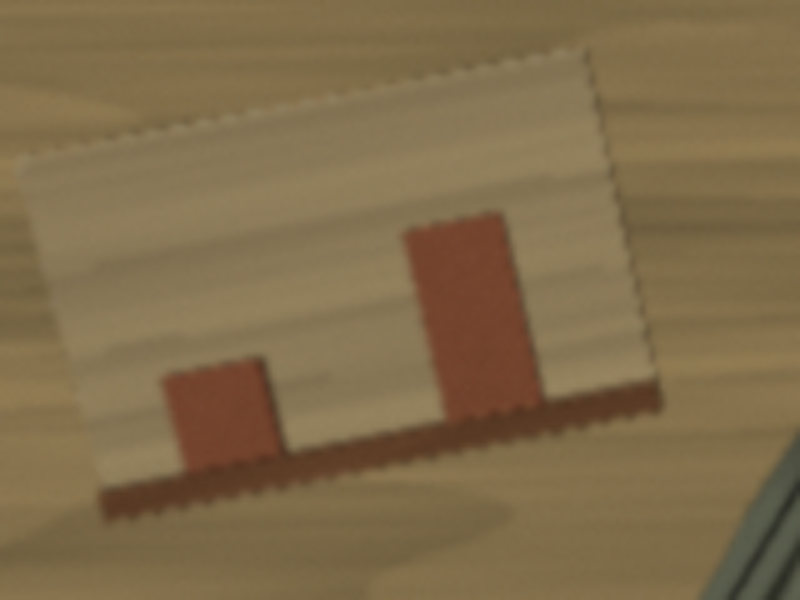

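The tile lies flat against the cleat, with its lower end at top-crop (445,420)–(542,398), and the set tile is still at (165–285, 358–470). I'll check this with numbers: the gap to the cleat relative to the set tile, any set tile shift, and the depth plane.

```bash
python3 - <<'E'
from h import *
np.set_printoptions(precision=1,suppress=True)
def pl(X):
    A=np.c_[X[:,:2],np.ones(len(X))];return np.linalg.lstsq(A,X[:,2],rcond=None)[0]
for n in("top","scene"):
    e=np.load(f"e_{n}.npz");a=np.load(f"f_{n}.npz");im=e["im"].astype(float)
    # set tile shift: diff in its area
    p=proj(n,[bw(28,y,14) for y in(85,)])[0].astype(int)
    # orange-ness profile along board x, over the tile's and set tile's y
    def prof(im,ys):
        xs=np.arange(-15,140,.5);out=[]
        for x in xs:
            q=proj(n,[bw(x,y,14) for y in ys]).astype(np.float32)
            s=cv2.remap(im.astype(np.float32),q[:,:1],q[:,1:],cv2.INTER_LINEAR).reshape(-1,3).mean(0);out.append(s[0]-s[1])
        return xs,np.array(out)
    for nm,I,ys in(("tile",e["im"],np.linspace(-80,-50,7)),("set after",e["im"],np.linspace(75,95,5)),("set before",a["im"],np.linspace(75,95,5))):
        xs,o=prof(I,ys); hi=o[(xs>20)&(xs<40)].mean();lo=o[xs>125].mean();k=np.nonzero(o>(hi+lo)/2)[0]
        print(n,nm,"upper edge x",xs[k[-1]])
    c=proj(n,[bw(28,85,14)])[0].astype(int); w=(slice(c[1]-20,c[1]+20),slice(c[0]-20,c[0]+20))
    print(n,"set area mean abs diff",np.abs(im[w]-a["im"][w]).mean(),"phase shift px",cv2.phaseCorrelate(cv2.cvtColor(a["im"],cv2.COLOR_RGB2GRAY)[w].astype(float),cv2.cvtColor(e["im"],cv2.COLOR_RGB2GRAY)[w].astype(float)))
    m=np.zeros((400,640),np.uint8);cv2.fillPoly(m,[np.int32(proj(n,[bw(x,y,14) for x,y in((15,-85),(15,-45),(100,-45),(100,-85))]))],1)
    X,_=cloud(n,e["d"],m>0);q=pl(X);print(n,"tile tilt",np.degrees(np.arctan(np.hypot(*q[:2]))),"z board med",np.median((X-O)@RB[:,2]))
E
```

```text
top tile upper edge x 109.0
top set after upper edge x 55.5
top set before upper edge x 55.5
top set area mean abs diff 3.045 phase shift px ((0.0352497770993061, 0.1575854512084831), 0.9804814256521449)
top tile tilt 19.66148690127887 z board med 13.047665972470242
scene tile upper edge x 124.0
scene set after upper edge x 70.5
scene set before upper edge x 70.5
scene set area mean abs diff 0.954375 phase shift px ((-0.014848420363776427, -0.06235269196353954), 0.9852318525987757)
scene tile tilt 20.102969076561656 z board med 12.850401237635584
```

```bash
python3 - <<'E'
from plant import ctrl,sensors
print(sensors.read_state()["t"]); ctrl.finish_job()
E
```

```text
16.9667
the job is handed in; nothing more can be done
```

The long tile now lies flat on the free part of the board with a short edge against the cleat, and I handed the job in at 17.0 s. I gripped it across its 56 mm width, lowered it onto the slope until it touched (about 4 N), slid it down to the cleat and let go there. Nothing was dropped.

**Last checks:**
- **Against the cleat:** the tile's upper edge is 53.5 mm above the set tile's in both views, where 54 mm means fully seated.
- **Flat:** its top face slopes 19.7° and 20.1° in the two views, about 13 mm above the board face against 14 mm nominal. It is centred near y = -65 mm.
- **Set tile:** it moved less than 0.2 px in either view.
- **Arm:** it stood clear of the board, with only sensor noise on the force reading.

**What disagreed:** the two cameras put objects up to 8 mm apart in x on the table, and up to 15 mm up the slope, well beyond the stated 2 mm. The base plate agreed with the top camera, while the gripper projected correctly in the scene camera, so I didn't settle which was off. I relied on contact and on differences within one view for the placing.

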